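# Raise the jar shelf's sash to its stop and bolt it

### The job

We need the glazed front of the jar shelf open for canning: push its counterbalanced sash up from under the tongue or lip on its lower edge until the lip seats lightly against the rubber foot of the height stop, pressing gently so that the rubber is not crushed, and leave it up there touching the rubber. Then slide the steel bolt on the shelf's left fully home under the lip, so that the sash cannot drop, and let go of everything. Leave the other kitchen things where they are.

Things in the scene. Friction and masses are not known exactly. Their poses are not given: they have to be found in the camera images.
- shelf: Pine shelf holding glass jars, fixed to the worktop, 440 wide, 240 deep, top 248 high; two front jambs (50 wide, y = -220 to -170 and 170 to 220) rise to 435. Origin: on the worktop, at mid-width, in the plane of the jambs' front faces (called the front plane). x points into the shelf, away from the robot, y to the robot's left, z up. Only its yaw turns.
- sash: Glazed pine sash, 336 wide, 160 tall, about 0.9 kg, on spring balances: it slides straight up between the jambs against 3 to 5 N (plus 15 N per m/s) and stays where it is left. Its lip's underside starts 85 to 115 above the worktop and can reach 250. Origin: on the lip's underside, mid-width, in the front plane; axes as the shelf's.
- tongue (a point): Point on the underside of the sash's pull tongue, mid-width, 80 before the front plane. Along the sash's lower edge runs a flat pine lip, 14 thick, 400 wide (y = -200 to 200), jutting 25 from the front plane; from its middle the tongue (40 wide, 14 thick, flush with the lip) juts on to 110 before the front plane. Both are free underneath, to be pushed up from below.
- stop: Height stop on the right jamb's front (y = -185 of the shelf): a steel strip with a brass mark line at its lower end, and clamped on it a steel block (34 wide, jutting 33, thumbscrew to 47) with a rubber foot below, which the top of the lip's right end meets. Origin: on the mark line, in the front plane, 210 above the worktop. The rubber's underside is 0 to 30 above it, not measured: feel for it.
- stop_mark (a point): Same point as the stop's origin. The rubber foot above it yields 1 mm per 2.5 N and is crushed above 15 N; the lip is seated once it has been pressed against the rubber with 2 N or more for 0.2 s. Friction then keeps the sash up there with a light press (about 3 N) when it is let go. The clamped block does not slip.
- bolt (a joint): Travel of the steel bolt on a wing board left of the left jamb: 0 drawn back (start), 0.050 m home, against a hard end, moving along the shelf's -y. Bar 16 x 16, 150 long, axis 182 above the worktop; its tip is at y = 215 drawn back, 165 home (under the lip's left end). About 2.5 N of friction; stays where left.
- bolt_peg (a point): Point on the axis of the bolt's round pine peg, 80 before the front plane. The peg, 16 in diameter, level along the shelf's x, juts towards the robot from 22 to 110 before the front plane, 182 above the worktop; push it sideways or pinch it from above. At y = 290 of the shelf at the start, 240 when home. Staples at y = 225 and 314 (10 wide, z 167 to 197) jut 29.
- bowl: White ceramic bowl, 130 across, 52 high; origin under its centre. Leave alone.
- funnel: Stainless funnel standing mouth down, 96 across, 75 high; origin under its centre. Leave alone.
- opener: Blue plastic jar opener lying flat, a disc 80 across and 18 high with a handle to 145 from its centre along -x; origin under the disc. Leave alone.
- lid_a: Steel jar lid lying flat, 82 across, 9 high; origin under its centre. Leave alone.
- jar: Loose closed glass jar, 84 across, 130 high; origin under its centre. Leave alone.
- spoon: Wooden spoon lying flat; origin under its middle. Leave alone.

How it is judged:
By the outcome, as a careful person would: the job done as asked, in the order asked, and still so for the second after the job is handed in, with the robot touching nothing.
It also fails if it takes over 64 s, if anything falls off the work surface, if the arm or the gripper's body presses on something with over 40 N, if the wrist force passes 120 N, or if a joint passes its speed limit or range.

### The arm

A 7-joint arm with a two-finger parallel gripper is mounted at the origin on the work surface. World frame = base frame: x ahead of the robot, y to its left, z up, the work surface at z = 0. Lengths are in mm, angles in rad, forces in N, time in s.
With the tool pointing down it reaches from about 425 to 975 mm from the base axis. Payload 16.7 kg.
Tool frame: the origin (TCP) lies at the very end of the fingers, on their centre line; the grasp point (between the pads) lies 19 mm behind it; z points along the fingers, y is the line along which they close (so a half turn about z gives the same grasp; the last joint's range is limited). The gripper opens to 85 mm and grips with 20 to 120 N. Pads are 22 mm wide; open, the fingers measure 114 mm over their backs; the gripper's body (76 mm by 85 mm) begins 54 mm behind the grasp point. The pads swing forward as they close: fully open they stand 13 mm farther back than shut.
Start: joints at [-1.331, 0.426, 0.074, 1.606, -0.034, 1.111, -0.067], TCP at [256.504, 624.325, 231.302] pointing down, gripper open.
Joint ranges: [-2.85, 2.85], [-0.5, 2.14], [-1.23, 1.37], [0.21, 2.46], [-1.02, 4.16], [0.16, 2.05], [-2.73, 2.73]. Speed limits (rad/s): [1.89, 1.89, 2.39, 2.39, 3.01, 3.01, 3.01].

### API

Orientations are given as a unit quaternion [x, y, z, w].
In Python, from cell import r gives the robot as it stands. The module is installed in compiled form; this text tells all that it offers.
- The arm moves only by the shell command python3 -m crank 'ROWS' [FORCE]. ROWS is JSON, a list of rows, each a list of 7 numbers: the shift along the tool's x, y, z normalised to -1 to 1, where 1 is 0.2 m, then the turn, a rotation vector about the tool's x, y, z normalised to -1 to 1, where 1 is pi/2 rad, then the opening, from 0 (shut) to 1 (fully open). In form: [[tx, ty, tz, ax, ay, az, fingers], ...]. A call has 1 to 20 rows; each row is the pose to reach, as a shift and turn from the pose commanded when the call began, along the tool's axes at that moment; what a row does not reach only later rows make up. A row lasts 1/10 s, in which the tool goes at most 50 mm and 8.59 degrees, less where a joint would pass 70% of its speed; a pose out of reach is approached as far as the arm can. A call with a number of a shift or a turn outside -1 to 1 is refused whole. A call with a gripper value outside its range is refused whole. The fingers move at their own pace and stop on an object; FORCE is the grip in N (left out, the last holds). Time passes only in rows, so rows that repeat a pose let the fingers close. It gives the time, the measured TCP pose, the force, the opening and the grip force at its end, in the units of the state.
- r.read_state(): the state, without advancing time (a new reading comes with each control period).
- r.grab_frame(name): name is "scene" or "top"; returns a dict with "image" (480x640x3 uint8, red, green, blue), "depth" (480x640 float32, mm along the optical axis (not along the pixel's ray), 0 where there is no reading), "camera_matrix" (3x3 intrinsics, pixels), "R" (3x3) and "t" (3): a world point X has camera coordinates R X + t. Camera axes: x right, y down, z forward; pixel columns grow to the right and rows downward; lengths in mm; the calibration is good to about 2 mm. A picture is of the moment at which its call begins.
- r.finish_job(): hands the job in; it is judged then, once.
Trained networks look in a picture, given as the dict that the camera call returned (one of the last four; its "shot" number tells which), for a name from the list of things; names that differ only in an ending like _2 or _b are one class to them, and where a whole thing is asked for, a point or a joint stands for the part that bears it (a point fixed in the world has none). Each returns a list of dicts, best first, with "conf" (0 to 1); they miss things now and then, are a little off and sometimes report something else, mostly with a low value. They report only what shows in the picture. A call takes as long as a camera call.
- r.silhouettes(query, picture): "region" (480x640 bool, what is visible of it) and "extent" ([left, top, width, height] in pixels, round what is visible of it).
- r.tip_of(query, picture): "xy" ([column, row] in pixels: a listed point, or the origin of a listed thing).
The state is a dict: "time": time; "joints": joint angles; "qvel": joint speeds; "effort": joint torques, N m; "tcp_pos": TCP position; "ee_rot": TCP orientation; "ft_force": force on the tool from outside, world axes, zero at the start; "torque": the same for the moment, N m; "gripper_width": finger opening in mm; "gripper_force": force on a finger pad.
Only numpy, scipy, OpenCV 4.12 (cv2) and the standard library are available. Lean on these libraries where they do the work, as an engineer would, in place of code of your own. Each camera call takes 0.05 s, during which the arm holds its last target. There are 200 camera calls.

## Working session

There is one attempt and no reset: what is moved stays moved. The work goes in short steps, Python scripts to look and compute and a shell command to move; the robot and the scene stay as the last step left them, time stands still between calls to the robot, and variables do not carry over. Pictures are saved under pics/ and viewed, at most 10 in all, crops included, and the job is handed in when it is done.

```bash
mkdir -p pics
cat > h.py <<'E'
import numpy as np, cv2
from cell import r
from scipy.spatial.transform import Rotation as Ro
def px2w(f,uv,depth=None):
    u,v=uv; 
    if depth is None:
        p=f["depth"][int(v)-1:int(v)+2,int(u)-1:int(u)+2]; depth=np.median(p[p>0]) if (p>0).any() else np.nan
    c=np.linalg.inv(f["camera_matrix"])@np.array([u,v,1])*depth
    return np.array(f["R"]).T@(c-np.array(f["t"]))
def onz(f,uv,z):
    R=np.array(f["R"]);d=R.T@np.linalg.inv(f["camera_matrix"])@np.array([uv[0],uv[1],1]);o=-R.T@np.array(f["t"])
    return o+d*(z-o[2])/d[2]
def save(f,n): cv2.imwrite("pics/"+n,f["image"][:,:,::-1])
E
python3 - <<'E'
from h import *
s=r.read_state();print({k:np.round(v,3) for k,v in s.items()})
for c in("scene","top"):
    f=r.grab_frame(c);save(f,c+"0.png")
    np.savez(c+"0.npz",**{k:np.array(f[k]) for k in("depth","camera_matrix","R","t","image")})
    for q in("shelf","sash","tongue","stop","stop_mark","bolt_peg","bolt","bowl","funnel","opener","lid_a","jar","spoon"):
        for d in r.tip_of(q,f)[:2]:
            print(c,q,round(d["conf"],2),np.round(d["xy"]),np.round(px2w(f,d["xy"])),np.round(onz(f,d["xy"],{"stop":210,"stop_mark":210,"bolt_peg":182,"tongue":100,"sash":100}.get(q,0))))
E
```

```text
{'time': np.float64(0.0), 'joints': array([-1.33 ,  0.427,  0.074,  1.607, -0.034,  1.111, -0.067]), 'qvel': array([-0.001,  0.001,  0.001,  0.   , -0.001,  0.001,  0.002]), 'effort': array([-0.0000e+00, -9.4982e+01,  3.7610e+00, -4.6353e+01,  1.9000e-02,
        1.0000e-02,  0.0000e+00]), 'tcp_pos': array([256.371, 623.96 , 230.592]), 'ee_rot': array([ 0.194,  0.981, -0.001, -0.   ]), 'ft_force': array([ 0.451,  0.16 , -0.053]), 'torque': array([-0.004, -0.028, -0.042]), 'gripper_force': np.float64(0.0), 'gripper_width': np.float64(85.657)}
scene shelf 0.76 [356. 298.] [671. -81. 122.] [665. -18.   0.]
scene sash 0.84 [360. 279.] [ 685. -205.  435.] [670. -16. 100.]
scene tongue 0.76 [325. 273.] [588. -34. 124.] [585. -21. 100.]
scene tongue 0.51 [356. 278.] [662. -29. 122.] [661. -16. 100.]
scene stop 0.87 [351. 335.] [ 684. -222.  242.] [ 682. -208.  210.]
scene stop_mark 0.77 [348. 335.] [ 679. -224.  245.] [ 677. -209.  210.]
scene bolt_peg 0.61 [340. 160.] [556. 258. 190.] [555. 265. 182.]Traceback (most recent call last):
  File "<stdin>", line 7, in <module>
ValueError: it knows: bolt_peg, bowl, funnel, jar, lid, opener, sash, shelf, spoon, stop, stop_mark, tongue
```

Run:
```python
from h import *
for c in("scene","top"):
    f=r.grab_frame(c);save(f,c+"0.png")
    np.savez(c+"0.npz",**{k:np.array(f[k]) for k in("depth","camera_matrix","R","t","image")})
    print(c,np.round(-np.array(f["R"]).T@f["t"]))
    for q in("shelf","sash","tongue","stop","stop_mark","bolt_peg","bowl","funnel","opener","lid","jar","spoon"):
        for d in r.tip_of(q,f)[:2]:
            print(c,q,round(d["conf"],2),np.round(d["xy"]),np.round(px2w(f,d["xy"])),np.round(onz(f,d["xy"],{"stop":210,"stop_mark":210,"bolt_peg":182,"tongue":100,"sash":100}.get(q,0))))
```

```text
scene [ 719. -624. 1177.]
scene shelf 0.58 [356. 301.] [672. -86. 120.] [667. -25.   0.]
scene sash 0.97 [355. 278.] [660. -31. 124.] [658. -17. 100.]
scene tongue 0.82 [323. 278.] [587. -46. 121.] [584. -35. 100.]
scene tongue 0.25 [339. 160.] [555. 256. 189.] [540. 336. 100.]
scene stop 0.8 [352. 333.] [ 685. -220.  249.] [ 683. -203.  210.]
scene stop 0.33 [338. 162.] [554. 252. 187.] [558. 231. 210.]
scene stop_mark 0.7 [353. 338.] [ 689. -241.  276.] [ 687. -213.  210.]
scene bolt_peg 0.87 [340. 162.] [558. 252. 187.] [558. 257. 182.]
scene bowl 0.83 [267. 355.] [ 491. -216.    4.] [ 490. -214.    0.]
scene funnel 0.89 [289. 210.] [434. 189.  31.] [426. 211.   0.]
scene funnel 0.53 [357. 278.] [664. -29. 122.] [657.  40.   0.]
scene opener 0.61 [308. 273.] [532.  16.  17.] [529.  25.   0.]
scene lid 0.59 [263. 300.] [441. -82.   9.] [439. -78.   0.]
scene jar 0.94 [277. 479.] [ 605. -487.  130.] [ 591. -470.    0.]
scene spoon 0.59 [342. 126.] [505. 556.  12.] [502. 568.   0.]
scene spoon 0.3 [288. 209.] [430. 189.  34.] [422. 213.   0.]
top [ 289.   51. 1694.]
top shelf 0.86 [3
[... 167 characters left out ...]
op stop 0.49 [407. 194.] [ 672. -202.  247.] [ 682. -208.  210.]
top stop_mark 0.5 [406. 193.] [ 676. -199.  248.] [ 686. -206.  210.]
top bolt_peg 0.94 [242. 244.] [551. 257. 189.] [552. 258. 182.]
top bowl 0.97 [397. 275.] [ 476. -203.    4.] [ 477. -204.    0.]
top funnel 0.57 [265. 294.] [425. 213.   1.] [425. 213.   0.]
top opener 0.61 [323. 263.] [515.  30.  16.] [517.  30.   0.]
top opener 0.44 [341. 237.] [578. -25. 122.] [601. -31.   0.]
top lid 0.75 [356. 284.] [448. -73.   9.] [449. -74.   0.]
top jar 0.97 [479. 237.] [ 572. -435.  105.] [ 591. -467.    0.]
top jar 0.41 [397. 276.] [ 473. -203.    4.] [ 473. -203.    0.]
top spoon 0.65 [153. 270.] [504. 558.  14.] [506. 562.   0.]
```

View pics/scene0.png

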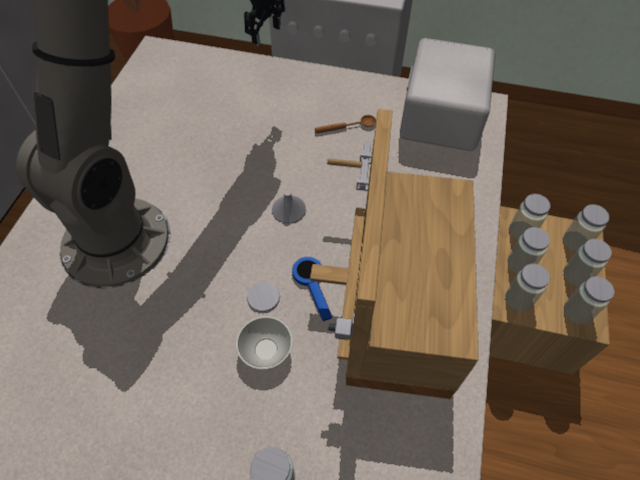

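View pics/top0.png

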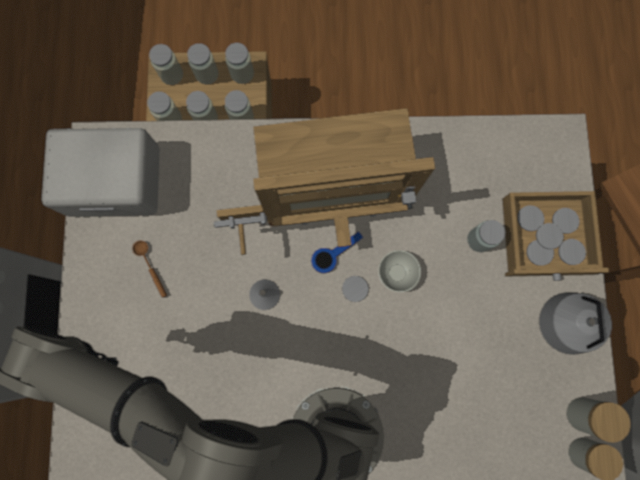

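The scene view shows the shelf, tongue at (330,273), stop block at (345,327), and peg at (345,162). The top view shows the tongue at (343,230), lip ends around (278,222) and (412,208), and the peg at (241,238). The opener lies under and in front of the tongue. Next I'll measure the yaw and heights.

Run:
```python
import numpy as np
def cloud(n):
    f=np.load(n);d=f["depth"].astype(float);v,u=np.mgrid[:480,:640]
    c=np.stack([u*d,v*d,d],-1)@np.linalg.inv(f["camera_matrix"]).T
    return ((c-f["t"])@f["R"])[d>0]
for n in("scene0.npz","top0.npz"):
    P=cloud(n)
    # shelf top/jamb tops
    b=P[(P[:,0]>480)&(P[:,0]<760)&(abs(P[:,1])<330)]
    J=b[abs(b[:,2]-435)<6]; J=J[(J[:,1]<260)]
    bins=[(y,J[(J[:,1]>y)&(J[:,1]<y+20),0]) for y in range(-260,240,20)]
    Q=np.array([(y+10,np.percentile(x,3)) for y,x in bins if len(x)>6]);print(n,"jamb tops",len(J));print(np.round(Q.T))
    L=b[(b[:,2]>95)&(b[:,2]<140)]
    h=np.histogram(L[:,2],np.arange(95,141,3));print(h[0])
    z0=h[1][h[0].argmax()]+1.5; L=L[abs(L[:,2]-z0)<4]
    print("lip z",np.median(L[:,2]))
    bins=[(y,L[(L[:,1]>y)&(L[:,1]<y+15),0]) for y in range(-255,240,15)]
    print(np.round([(y+7.5,np.percentile(x,4),np.percentile(x,96)) for y,x in bins if len(x)>4]).T)
    K=b[(abs(b[:,2]-188)<5)&(b[:,1]>200)&(b[:,0]<620)]
    print("peg",np.round(K[K[:,0].argsort()][::max(1,len(K)//15)]).tolist())
```

```text
scene0.npz jamb tops 3232
[[-250. -230. -210. -190. -170. -150. -130. -110.  -90.  -70.  -50.  -30.
   -10.   10.   30.   50.   70.   90.  110.  130.  150.  170.  190.]
 [ 687.  687.  685.  682.  680.  678.  676.  674.  672.  670.  668.  666.
   664.  662.  659.  657.  655.  653.  651.  649.  647.  645.  644.]]
[ 18  15  17  17  20  31  36  90 508 993 447  45  23  17  19]
lip z 123.31363052256793
[[-232. -218. -202. -188. -128. -112.  -98.  -82.  -68.  -52.  -38.  -22.
    -8.    8.   22.   38.   52.   68.   82.   98.  112.  128.  142.  158.
   172.]
 [ 691.  661.  660.  658.  651.  650.  648.  647.  645.  561.  561.  559.
   572.  637.  637.  634.  632.  631.  629.  628.  626.  625.  623.  622.
   620.]
 [ 751.  683.  682.  679.  673.  672.  671.  670.  668.  664.  662.  660.
   659.  660.  659.  657.  655.  653.  652.  651.  650.  648.  647.  644.
   644.]]
peg [[526.0, 257.0, 190.0], [534.0, 255.0, 187.0], [544.0, 256.0, 188.0], [553.0, 253.0, 186.0], [561.0, 263.0, 185.0], [570.0, 255.0, 189.0], [580.0, 258.0, 188.0], [588.0, 256.0, 185.0], [599.0, 257.0, 184.0], [604.0, 265.0, 1
[... 711 characters left out ...]
7.  654.  653.  651.  650.  648.  649.  646.  644.  645.  562.
   557.  556.  560.  636.  633.  631.  630.  628.  627.  625.  624.  623.
   620.  621.  621.]
 [ 671.  681.  678.  682.  681.  679.  677.  676.  674.  671.  672.  670.
   663.  659.  665.  663.  661.  660.  657.  658.  654.  649.  653.  650.
   650.  642.  642.]]
peg [[522.0, 252.0, 189.0], [534.0, 253.0, 189.0], [548.0, 258.0, 189.0], [562.0, 261.0, 193.0], [572.0, 267.0, 186.0], [583.0, 256.0, 186.0], [594.0, 261.0, 189.0], [602.0, 267.0, 191.0], [607.0, 326.0, 190.0], [609.0, 273.0, 187.0], [611.0, 278.0, 190.0], [614.0, 242.0, 189.0], [615.0, 309.0, 190.0], [617.0, 247.0, 189.0], [618.0, 240.0, 183.0], [620.0, 239.0, 188.0]]
```

```bash
python3 -m crank '[[0,0,-0.25,0,0,0,0],[0,0,-0.25,0,0,0,0],[0,0,-0.25,0.1,0,0,0],[0,0,-0.25,0.2,0,0,0],[0,0,-0.25,0.3,0,0,0],[0,0,-0.25,0.4,0,0,0],[0,0,-0.25,0.4,0,0,0]]' 20; python3 -c "
from h import *
print(np.round(r.read_state()['joints'],3))"
```

```text
time: 2.35
tcp_pos: [256.4, 624.6, 276.5]
ee_rot: [0.184, 0.931, -0.309, -0.061]
ft_force: [-0.7, -0.6, -1.4]
gripper_width: -0.2
gripper_force: 0.0
[-1.301  0.801  0.096  1.026 -0.093  1.958 -0.037]
```

```bash
python3 -m crank '[[0,0,0,-0.1,0,0,0],[0,0,0,-0.2,0,0,0],[0,0,0,-0.3,0,0,0],[0,0,0,-0.4,0,0,0],[0,0,0,-0.4,0,0,0]]' ; python3 -m crank '[[0,0,0,0,0.1,0,0],[0,0,0,0,0.2,0,0],[0,0,0,0,0.3,0,0],[0,0,0,0,0.4,0,0],[0,0,0,0,0.4,0,0]]'; python3 -c "
from h import *
s=r.read_state();print(np.round(s['joints'],3));print(Ro.from_quat(s['ee_rot']).as_matrix().round(2))"
```

```text
time: 2.85
tcp_pos: [256.3, 622.9, 283.2]
ee_rot: [0.194, 0.981, 0.004, 0.001]
ft_force: [1.0, 0.7, 0.3]
gripper_width: 0.4
gripper_force: 0.0
time: 3.35
tcp_pos: [260.7, 622.3, 279.5]
ee_rot: [0.188, 0.932, 0.06, -0.305]
ft_force: [0.5, -0.3, -0.5]
gripper_width: -0.3
gripper_force: 0.0
[-0.943  0.489 -0.048  1.543 -0.621  1.305  0.415]
[[-0.74  0.39 -0.55]
 [ 0.31  0.92  0.23]
 [ 0.59 -0.   -0.81]]
```

```bash
python3 -m crank '[[0,0,0,0,-0.1,0,0],[0,0,0,0,-0.2,0,0],[0,0,0,0,-0.3,0,0],[0,0,0,0,-0.4,0,0],[0,0,0,0,-0.5,0,0],[0,0,0,0,-0.6,0,0],[0,0,0,0,-0.7,0,0],[0,0,0,0,-0.8,0,0],[0,0,0,0,-0.9,0,0],[0,0,0,0,-1,0,0],[0,0,0,0,-1,0,0]]' ; python3 -m crank '[[0,0,0,0,-0.1,0,0],[0,0,0,0,-0.2,0,0],[0,0,0,0,-0.3,0,0],[0,0,0,0,-0.4,0,0],[0,0,0,0,-0.4,0,0]]'; python3 -c "
from h import *
s=r.read_state();print(np.round(s['joints'],3));print(Ro.from_quat(s['ee_rot']).as_matrix().round(2))"
```

```text
time: 4.45
tcp_pos: [252.8, 626.3, 280.4]
ee_rot: [0.169, 0.873, -0.087, 0.448]
ft_force: [0.4, 0.1, -0.9]
gripper_width: 0.3
gripper_force: 0.0
time: 4.95
tcp_pos: [254.0, 625.2, 278.0]
ee_rot: [0.133, 0.692, -0.137, 0.696]
ft_force: [-0.3, -1.1, -1.4]
gripper_width: -0.2
gripper_force: 0.0
[-1.987  0.912  0.39   1.563  0.966  1.723 -0.82 ]
[[ 0.    0.38  0.93]
 [-0.01  0.93 -0.38]
 [-1.   -0.    0.01]]
```

```bash
python3 -m crank '[[0,-0.15,0,-0.05,0,0,0],[0,-0.3,0,-0.1,0,0,0],[0,-0.5,0,-0.15,0,0,0],[0,-0.7,0,-0.2,0,0,0],[0,-0.85,0,-0.25,0,0,0],[0,-1,0,-0.31,0,0,0],[0,-1,0,-0.31,0,0,0]]' ; python3 -c "
from h import *
s=r.read_state();print(np.round(s['joints'],3));print(Ro.from_quat(s['ee_rot']).as_matrix().round(2))"
```

```text
time: 5.65
tcp_pos: [180.0, 436.3, 281.6]
ee_rot: [-0.037, 0.708, 0.036, 0.705]
ft_force: [-0.1, 0.4, 0.6]
gripper_width: 0.3
gripper_force: 0.0
[-2.315  0.572  0.262  2.324  1.128  1.548 -1.275]
[[-0.   -0.1   0.99]
 [-0.    0.99  0.1 ]
 [-1.   -0.   -0.  ]]
```

```bash
python3 -m crank '[[0,0,0.2,0,0,0,0],[0,0,0.4,0,0,0,0],[0,-0.1,0.6,0,0,0,0],[0,-0.2,0.8,0,0,0,0],[0,-0.4,0.9,0,0,0,0],[0,-0.6,1,0,0,0,0],[0,-0.8,1,0,0,0,0],[0,-1,1,0,0,0,0],[0,-1,1,0,0,0,0]]' ; python3 -c "
from h import *
s=r.read_state();print(np.round(s['joints'],3));print(Ro.from_quat(s['ee_rot']).as_matrix().round(2))"
```

```text
time: 6.55
tcp_pos: [363.8, 390.5, 241.9]
ee_rot: [-0.077, 0.701, -0.003, 0.709]
ft_force: [0.0, -0.6, -0.6]
gripper_width: 0.3
gripper_force: 0.0
[-1.4    0.635 -0.311  2.449  1.608  1.756 -1.37 ]
[[ 0.02 -0.1   0.99]
 [-0.11  0.99  0.1 ]
 [-0.99 -0.11  0.01]]
```

```bash
python3 -m crank '[[-0.1,0,0.2,0,0,0,0],[-0.2,0,0.4,0,0,0,0],[-0.2,0,0.6,0,0,0,0],[-0.2,0,0.8,0,0,0,0],[-0.2,0,0.9,0,0,0,0],[-0.2,0,0.9,0,0,0,0]]' ; python3 -c "
from h import *
s=r.read_state();print(np.round(s['joints'],3));print(Ro.from_quat(s['ee_rot']).as_matrix().round(2))"
```

```text
time: 7.15
tcp_pos: [544.9, 412.5, 284.3]
ee_rot: [-0.075, 0.7, -0.005, 0.71]
ft_force: [-0.4, 0.8, -0.3]
gripper_width: 0.0
gripper_force: 0.0
[-1.132  0.552 -0.101  2.306  2.024  1.501 -1.177]
[[ 0.02 -0.1   0.99]
 [-0.11  0.99  0.1 ]
 [-0.99 -0.11  0.01]]
```

```bash
python3 -m crank '[[0,-0.2,0,0,0,0.07,0],[0,-0.4,0,0,0,0.07,0],[0,-0.6,-0.1,0,0,0.07,0],[0,-0.8,-0.1,0,0,0.07,0],[0,-1,-0.1,0,0,0.07,0],[0,-1,-0.1,0,0,0.07,0]]' ; python3 -c "
from h import *
s=r.read_state();print(np.round(s['joints'],3));print(Ro.from_quat(s['ee_rot']).as_matrix().round(2))"; python3 -m crank '[[0,-0.2,0,0,0,0,0],[0,-0.4,0,0,0,0,0],[0,-0.6,-0.1,0,0,0,0],[0,-0.8,-0.1,0,0,0,0],[0,-1,-0.1,0,0,0,0],[0,-1,-0.1,0,0,0,0]]' ; python3 -c "
from h import *
s=r.read_state();print(np.round(s['joints'],3));print(Ro.from_quat(s['ee_rot']).as_matrix().round(2))"
```

```text
time: 7.75
tcp_pos: [533.8, 343.0, 228.6]
ee_rot: [-0.116, 0.711, 0.014, 0.694]
ft_force: [-0.6, 0.4, -1.9]
gripper_width: -0.2
gripper_force: 0.0
[-0.517  0.717 -0.695  2.453  2.304  1.804 -1.074]
[[-0.01 -0.19  0.98]
 [-0.15  0.97  0.18]
 [-0.99 -0.14 -0.04]]
time: 8.35
tcp_pos: [601.1, 253.3, 226.5]
ee_rot: [-0.11, 0.712, 0.007, 0.693]
ft_force: [-0.1, 0.8, 0.1]
gripper_width: 0.1
gripper_force: 0.0
[ 0.223  1.091 -1.225  2.46   2.814  1.878 -0.484]
[[-0.01 -0.17  0.99]
 [-0.15  0.98  0.16]
 [-0.99 -0.14 -0.04]]
```

```bash
cat > kin.py <<'E'
import numpy as np, itertools
from scipy.optimize import least_squares
from scipy.spatial.transform import Rotation as Ro
D=[([-1.331,.426,.074,1.606,-.034,1.111,-.067],[256.4,624,230.7],[.194,.981,-.001,0]),
([-1.301,.801,.096,1.026,-.093,1.958,-.037],[256.4,624.6,276.5],[.184,.931,-.309,-.061]),
([-.943,.489,-.048,1.543,-.621,1.305,.415],[260.7,622.3,279.5],[.188,.932,.06,-.305]),
([-1.987,.912,.39,1.563,.966,1.723,-.82],[254,625.2,278],[.133,.692,-.137,.696]),
([-2.315,.572,.262,2.324,1.128,1.548,-1.275],[180,436.3,281.6],[-.037,.708,.036,.705]),
([-1.4,.635,-.311,2.449,1.608,1.756,-1.37],[363.8,390.5,241.9],[-.077,.701,-.003,.709]),
([-1.132,.552,-.101,2.306,2.024,1.501,-1.177],[544.9,412.5,284.3],[-.075,.7,-.005,.71]),
([-.517,.717,-.695,2.453,2.304,1.804,-1.074],[533.8,343,228.6],[-.116,.711,.014,.694]),
([.223,1.091,-1.225,2.46,2.814,1.878,-.484],[601.1,253.3,226.5],[-.11,.712,.007,.693])]
def fk(p,q,s):
    d1,a,b,L,e1,e2,w,o1,o7=p
    X=np.zeros(3);R=np.eye(3)
    def rot(ax,t):
        nonlocal R; R=R@Ro.from_euler(ax,t).as_matrix()
    def tr(x,z):
        nonlocal X; X=X+R@np.array([x,0,z])
    rot('z',s[0]*q[0]+o1);tr(0,d1);rot('y',q[1]);rot('z',s[1]*q[2]);tr(e1,a);rot('y',q[3]);rot('z',s[2]*q[4]);tr(e2,b);rot('y',q[5]);tr(w,0);rot('z',s[3]*q[6]+o7);tr(0,L)
    return X,R
def res(p,s):
    out=[]
    for q,x,o in D:
        X,R=fk(p,q,s);out+=list((X-x)/1);out+=list(300*(R-Ro.from_quat(o).as_matrix()).ravel())
    return np.array(out)
if __name__=="__main__":
    best=None
    for s in itertools.product([1,-1],repeat=4):
        for o1 in(2.5,-.15):
          for o7 in(0,1.57,3.14,-1.57):
            f=least_squares(res,[330,450,450,300,0,0,0,o1,o7],args=(s,),loss='soft_l1',f_scale=10)
            if best is None or f.cost<best[0]: best=(f.cost,s,f.x,res(f.x,s))
    print(best[0],best[1],best[2].round(3)); print(np.abs(best[3]).reshape(-1,12)[:,:3].max(1).round(1))
    np.savez("kin.npz",p=best[2],s=best[1])
E
timeout 500 python3 kin.py
```

```text
3589.926544530052 (-1, -1, -1, -1) [ 2.54970e+02  6.02729e+02  5.22965e+02  3.44087e+02 -6.58140e+01
  3.05010e+01 -2.00700e+01 -2.60000e-02  1.56400e+00]
[48.9 41.7 50.  24.1 55.5 25.2 19.   9.4 34.6]
```

```bash
cat > k2.py <<'E'
from kin import *
s=(-1,-1,-1,-1)
def Rs(q,o):
    R=np.eye(3);out=[]
    for ax,t in zip('zyzyzyz',[-q[0]+o[0],q[1]+o[1],-q[2]+o[2],q[3]+o[3],-q[4]+o[4],q[5]+o[5],-q[6]+o[6]]):
        R=R@Ro.from_euler(ax,t).as_matrix();out.append(R)
    return out
fr=lambda o:np.concatenate([(Rs(q,o)[-1]-Ro.from_quat(r).as_matrix()).ravel() for q,x,r in D])
f=least_squares(fr,[0,0,0,0,0,0,1.57],loss='soft_l1',f_scale=.02)
if __name__=="__main__": print(f.x.round(3),np.abs(f.fun).reshape(9,9).max(1).round(3))
def A(q,o):
    R=Rs(q,o);z=np.array([0,0,1.])
    c=[z]          # d1
    c+=[R[0][:,0],R[1][:,1]]
    c+=[R[2][:,0],R[2][:,1],R[2][:,2]]
    c+=[R[4][:,0],R[4][:,1],R[4][:,2]]
    c+=[R[5][:,0],R[5][:,1],R[5][:,2]]
    return np.stack(c,1)
O=np.array([0,0,0,0,0,0,np.pi/2])
M=np.vstack([A(q,O) for q,_,_ in D]);y=np.concatenate([x for _,x,_ in D])
lam=.3
P=np.linalg.lstsq(np.vstack([M,lam*np.eye(12)*.1]),np.r_[y,np.zeros(12)],rcond=None)[0]
if __name__=="__main__":
    print(P.round(1)); print((M@P-y).reshape(-1,3).round(0).tolist())
E
python3 k2.py
```

```text
[-0.    -0.     0.     0.     0.     0.     1.571] [0.002 0.001 0.001 0.001 0.001 0.001 0.002 0.001 0.001]
[ 2.869e+02  3.100e+00 -2.810e+01  1.200e+00 -3.640e+01  5.498e+02
  2.400e+00  2.000e-01  4.919e+02  2.000e-01  2.000e-01  3.363e+02]
[[-1.0, -0.0, 1.0], [-0.0, 0.0, -0.0], [0.0, -0.0, -0.0], [0.0, -1.0, 0.0], [-1.0, 0.0, 0.0], [0.0, 0.0, -0.0], [0.0, 0.0, 0.0], [0.0, -0.0, -0.0], [-0.0, 0.0, 0.0]]
```

```bash
cat > ik.py <<'E'
from k2 import *
lo=np.array([-2.85,-.5,-1.23,.21,-1.02,.16,-2.73]);hi=np.array([2.85,2.14,1.37,2.46,4.16,2.05,2.73])
def FK(q): return A(q,O)@P,Rs(q,O)[-1]
def Rt(phi,pitch=0,roll=0):  # tool z horizontal yaw phi (deg), pitch up; roll 0: tool x down
    R0=np.array([[0,0,1],[0,1,0],[-1,0,0]]).astype(float)
    return Ro.from_euler('z',phi,degrees=True).as_matrix()@Ro.from_euler('y',-pitch,degrees=True).as_matrix()@R0@Ro.from_euler('z',roll,degrees=True).as_matrix()
def ik(x,R,q0,m=.05,w=.003):
    g=lambda q:np.r_[(FK(q)[0]-x)/100,(FK(q)[1]-R).ravel(),w*(q-q0)]
    f=least_squares(g,np.clip(q0,lo+m+.01,hi-m-.01),bounds=(lo+m,hi-m))
    e=g(f.x)[:12];return f.x,np.abs(e).max()
E
cat > scan.py <<'E'
from ik import *
rng=np.random.default_rng(0)
for roll in (0,90,-90,180):
  for phi in range(-90,100,15):
    res=[]
    for z in (88,):
        for k in range(8):
            q,e=ik(np.array([582,-30,z]),Rt(phi,0,roll),rng.uniform(lo+.2,hi-.2))
            if e<.01:
                q2,e2=ik(np.array([582,-30,250]),Rt(phi,0,roll),q)
                if e2<.01: res.append((np.minimum(q-lo,hi-q).min(),np.abs(q2-q).max(),q))
    if res:
        b=max(res,key=lambda t:t[0]-.3*t[1]);print(roll,phi,len(res),round(b[0],2),round(b[1],2),b[2].round(2))
E
time timeout 560 python3 scan.py
```

```text
0 -90 7 0.69 0.25 [-1.03  1.24  0.63  1.75  0.64  1.36 -0.98]
0 -75 4 0.33 0.3 [-0.57  1.03 -0.1   1.91  1.23  1.72 -1.4 ]
0 -60 7 0.37 0.34 [-0.6   1.   -0.12  2.09  1.44  1.68 -1.54]
0 -45 7 0.2 0.4 [-0.42  1.03 -0.31  2.26  1.75  1.85 -1.65]
0 60 2 0.05 0.27 [ 1.27  1.28 -0.89  1.98 -0.97  0.84 -2.02]
0 75 2 0.05 0.24 [ 0.98  1.14 -0.59  1.81 -0.97  1.24 -2.07]
0 90 5 0.36 0.23 [ 1.02  1.28 -0.8   1.6  -0.59  1.33 -2.37]
90 -75 4 0.19 0.24 [-1.29  1.37  0.84  1.94  0.6   0.98 -2.54]
90 -60 4 0.05 0.25 [-1.47  1.52  0.94  2.13  0.7   0.63 -2.68]
90 60 4 0.05 0.26 [ 1.28  1.29 -0.9   1.98 -0.96  0.83  2.68]
90 75 4 0.31 0.24 [ 1.2   1.32 -0.92  1.79 -0.65  1.04  2.39]
90 90 2 0.05 0.23 [ 0.68  1.11 -0.29  1.63 -0.97  1.58  2.65]
-90 -90 6 0.6 0.26 [-0.93  1.17  0.47  1.74  0.75  1.45  0.5 ]
-90 -75 2 0.42 0.3 [-0.67  1.03  0.03  1.91  1.18  1.63  0.19]
-90 -60 5 0.36 0.35 [-0.67  1.01 -0.03  2.1   1.41  1.6   0.03]
-90 -45 4 0.15 0.29 [-1.4   1.39  0.74  2.31  1.42  0.75 -0.25]
-90 60 5 0.05 0.27 [ 1.27  1.28 -0.89  1.98 -0.97  0.84 -0.45]
-90 75 3 0.05 0.24 [ 0.98  1.14 -0.59  1.81 -0.97  1.24 -0.5 ]
-90 90 4 0.38 0.23 [ 0.98  1.25 -0.74  1.61 -0.64  1.36 -0.76]
180 -90 4 0.51 0.24 [-1.08  1.28  0.7   1.75  0.57  1.31  2.22]
180 -75 5 0.54 0.3 [-0.81  1.05  0.2   1.92  1.09  1.5   1.81]
180 -60 5 0.36 0.35 [-0.74  1.01  0.04  2.1   1.38  1.54  1.61]
180 -45 4 0.2 0.4 [-0.47  1.02 -0.25  2.26  1.73  1.81  1.48]
180 60 3 0.05 0.51 [ 1.47  1.55 -1.18  1.97 -0.42  0.63  0.66]
180 75 2 0.21 0.26 [ 1.1   1.23 -0.77  1.8  -0.81  1.12  0.95]
180 90 3 0.3 0.24 [ 0.92  1.21 -0.65  1.61 -0.72  1.4   0.88]
real	0m50.759s
user	0m51.188s
sys	0m0.101s
```

```bash
cat > scan2.py <<'E'
from ik import *
rng=np.random.default_rng(1)
for phi in (-30,-35,-40,-45,-50):
    d=np.array([np.cos(np.radians(phi)),np.sin(np.radians(phi)),0])
    T=np.array([568,-31,0]);best=None
    for k in range(8):
        q,e=ik(T+[0,0,80],Rt(phi),rng.uniform(lo+.2,hi-.2),m=.03)
        if e>.01: continue
        qs=[q];es=[e]
        for X in (T+[0,0,250],T-70*d+[0,0,80],T-70*d+[0,0,250]):
            q2,e2=ik(X,Rt(phi),q,m=.03);qs.append(q2);es.append(e2)
        sc=max(es),-min(np.minimum(q-lo,hi-q).min() for q in qs)
        if best is None or sc<best[0] : best=(sc,qs,es)
    if best:
        print(phi,np.round(best[2],3));print(np.round(best[1],2))
E
timeout 560 python3 scan2.py
```

```text
-30 [0.    0.108 0.042 0.169]
[[-0.31  1.11 -0.34  2.42  2.05  2.02 -1.74]
 [ 0.03  0.74 -0.84  2.43  1.95  2.02 -1.25]
 [-0.53  1.16 -0.36  2.43  1.74  2.02 -1.91]
 [-0.25  0.7  -0.75  2.43  1.61  2.02 -1.41]]
-35 [0.    0.047 0.    0.094]
[[-0.29  1.1  -0.4   2.38  1.97  2.02 -1.69]
 [ 0.01  0.74 -0.82  2.43  1.92  2.02 -1.27]
 [-0.48  1.13 -0.42  2.42  1.73  2.02 -1.85]
 [-0.26  0.7  -0.74  2.43  1.61  2.02 -1.42]]
-40 [0.    0.    0.    0.024]
[[-0.28  1.1  -0.45  2.32  1.88  2.02 -1.66]
 [-0.22  0.65 -0.57  2.43  1.81  1.87 -1.37]
 [-0.45  1.11 -0.47  2.35  1.66  2.02 -1.78]
 [-0.27  0.71 -0.74  2.43  1.6   2.02 -1.42]]
-45 [0. 0. 0. 0.]
[[-0.59  1.04 -0.15  2.28  1.67  1.72 -1.73]
 [-0.59  0.61 -0.17  2.39  1.65  1.66 -1.41]
 [-0.68  1.05 -0.24  2.3   1.51  1.77 -1.77]
 [-0.67  0.61 -0.28  2.4   1.48  1.74 -1.44]]
-50 [0. 0. 0. 0.]
[[-0.65  1.03 -0.09  2.23  1.56  1.65 -1.69]
 [-0.66  0.62 -0.09  2.33  1.55  1.63 -1.38]
 [-0.74  1.03 -0.17  2.23  1.42  1.7  -1.7 ]
 [-0.74  0.62 -0.19  2.33  1.4   1.71 -1.4 ]]
```

```bash
cat > rel.py <<'E'
import sys
from h import *
from ik import Rt
def rel(x,R=None):
    s=r.read_state();R0=Ro.from_quat(s["ee_rot"]).as_matrix()
    if R is None:R=R0
    print("t",s["time"],"pos",np.round(s["tcp_pos"],1),"q",np.round(s["joints"],2),"F",np.round(s["ft_force"],1))
    print("shift",(R0.T@(np.array(x)-s["tcp_pos"])/200).round(3),"turn",(Ro.from_matrix(R0.T@R).as_rotvec()/(np.pi/2)).round(3))
a=[float(v) for v in sys.argv[1:]]
if a: rel(a[:3],Rt(*a[3:]) if len(a)>3 else None)
E
python3 rel.py 540 200 280 -45 -5
```

```text
t 8.35 pos [601.1 253.3 226.5] q [ 0.22  1.09 -1.22  2.46  2.81  1.88 -0.48] F [-0.1  0.8  0.1]
shift [-0.221 -0.248 -0.355] turn [0.6   0.072 0.123]
```

```bash
python3 -m crank '[[-0.1,0,-0.05,0.08,0,0.02,0],[-0.2,0,-0.1,0.16,0.02,0.04,0],[-0.22,-0.05,-0.15,0.24,0.03,0.06,0],[-0.22,-0.1,-0.2,0.32,0.04,0.08,0],[-0.22,-0.15,-0.25,0.4,0.05,0.1,0],[-0.22,-0.2,-0.3,0.48,0.06,0.11,0],[-0.22,-0.25,-0.35,0.56,0.07,0.12,0],[-0.22,-0.25,-0.35,0.6,0.07,0.12,0],[-0.22,-0.25,-0.35,0.6,0.07,0.12,0]]'; python3 rel.py 518 18 260 -45 -5
```

```text
time: 9.25
tcp_pos: [539.6, 203.4, 283.2]
ee_rot: [0.282, 0.679, -0.257, 0.627]
ft_force: [-0.1, 0.1, 0.9]
gripper_width: -0.0
gripper_force: 0.0
t 9.25 pos [539.6 203.4 283.2] q [-0.52  0.69 -0.73  2.05  1.45  2.03 -1.16] F [-0.1  0.1  0.9]
shift [ 0.065 -0.734  0.585] turn [ 0.002  0.004 -0.003]
```

```bash
python3 -m crank '[[0,-0.13,0.1,0,0,0,0],[0,-0.26,0.2,0,0,0,0],[0,-0.39,0.3,0,0,0,0],[0,-0.52,0.4,0,0,0,0],[0,-0.63,0.5,0,0,0,0],[0.06,-0.73,0.58,0,0,0,0],[0.06,-0.73,0.58,0,0,0,0]]'; python3 rel.py 518 18 180 -45 -5
```

```text
time: 9.95
tcp_pos: [516.9, 14.0, 259.9]
ee_rot: [0.28, 0.68, -0.259, 0.626]
ft_force: [-0.2, 0.1, -0.7]
gripper_width: 0.0
gripper_force: 0.0
t 9.95 pos [516.9  14.  259.9] q [-0.3   0.59 -0.7   2.4   1.53  1.88 -1.33] F [-0.2  0.1 -0.7]
shift [0.399 0.019 0.022] turn [0.002 0.004 0.002]
```

```bash
python3 -m crank '[[0.15,0.02,0,0,0,0,0],[0.3,0.02,0.02,0,0,0,0],[0.45,0.02,0.03,0,0,0,0],[0.6,0.02,0.05,0,0,0,0],[0.7,0.02,0.06,0,0,0,0],[0.8,0.02,0.07,0,0,0,0],[0.84,0.02,0.07,0,0,0,0],[0.84,0.02,0.07,0,0,0,0]]'; python3 rel.py 565 -31 86 -45 -5; python3 -c "
from h import *
f=r.grab_frame('scene');im=f['image'][100:400,200:450];cv2.imwrite('pics/a1.png',cv2.resize(im,None,fx=2,fy=2)[:,:,::-1])"
```

```text
time: 10.75
tcp_pos: [521.0, 20.5, 90.9]
ee_rot: [0.28, 0.68, -0.258, 0.626]
ft_force: [0.9, 1.0, 0.4]
gripper_width: -0.1
gripper_force: 0.0
t 10.75 pos [521.   20.5  90.9] q [-0.39  1.02 -0.55  2.32  1.61  1.96 -1.66] F [0.9 1.  0.4]
shift [-0.003 -0.028  0.338] turn [0.003 0.003 0.   ]
```

View pics/a1.png

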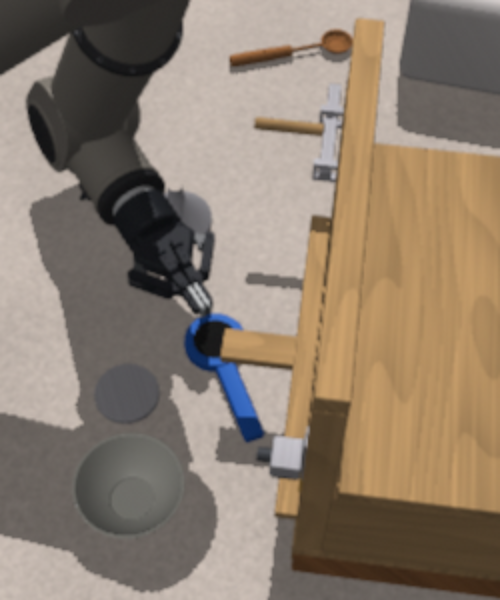

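```bash
python3 -m crank '[[0.03,-0.02,0.1,0,0,0,0],[0.03,-0.03,0.2,0,0,0,0],[0.03,-0.03,0.3,0,0,0,0],[0.03,-0.03,0.34,0,0,0,0],[0.03,-0.03,0.34,0,0,0,0]]'; python3 rel.py 566 -31 105 -45 -5
```

```text
time: 11.3
tcp_pos: [565.0, -32.3, 81.2]
ee_rot: [0.281, 0.679, -0.258, 0.627]
ft_force: [-0.8, 0.5, 0.8]
gripper_width: 0.0
gripper_force: 0.0
t 11.3 pos [565.  -32.3  81.2] q [-0.3   1.02 -0.46  2.31  1.77  1.89 -1.62] F [-0.8  0.5  0.8]
shift [-0.118  0.008 -0.01 ] turn [ 0.001  0.004 -0.001]
```

```bash
python3 -m crank '[[-0.03,0,-0.003,0,0,0,0],[-0.06,0,-0.005,0,0,0,0],[-0.09,0,-0.008,0,0,0,0],[-0.12,0,-0.01,0,0,0,0],[-0.15,0,-0.013,0,0,0,0],[-0.18,0,-0.016,0,0,0,0],[-0.21,0,-0.018,0,0,0,0],[-0.24,0,-0.021,0,0,0,0],[-0.24,0,-0.021,0,0,0,0],[-0.24,0,-0.021,0,0,0,0]]'; python3 rel.py 566 -31 178 -45 -5
```

```text
time: 12.3
tcp_pos: [564.5, -31.9, 128.9]
ee_rot: [0.281, 0.679, -0.258, 0.627]
ft_force: [-0.2, 0.4, -0.4]
gripper_width: -0.2
gripper_force: 0.0
t 12.3 pos [564.5 -31.9 128.9] q [-0.29  0.9  -0.49  2.34  1.75  1.87 -1.54] F [-0.2  0.4 -0.4]
shift [-0.245  0.009 -0.018] turn [ 0.002  0.005 -0.   ]
```

```bash
cat > lip.py <<'E'
from h import *
def lipz(n=None):
    f=r.grab_frame("top")
    d=f["depth"].astype(float);v,u=np.mgrid[:480,:640]
    c=np.stack([u*d,v*d,d],-1)@np.linalg.inv(f["camera_matrix"]).T
    W=((c-f["t"])@f["R"])[d>0]; W=W-[662,-22,0]
    a=.105;X=W[:,0]*np.cos(a)+W[:,1]*np.sin(a);Y=-W[:,0]*np.sin(a)+W[:,1]*np.cos(a)
    m=(X>-20)&(X<-6)&(W[:,2]>80)&(W[:,2]<260)
    for lo,hi in((-160,-90),(60,150)):
        k=m&(Y>lo)&(Y<hi);print("lip top",lo,np.round(np.percentile(W[k,2],[25,50,75]),1),k.sum())
lipz()
E
python3 lip.py
```

```text
lip top -160 [152.9 154.6 157.7] 116
lip top 60 [152.7 155.9 158.8] 148
```

```bash
python3 -m crank '[[-0.03,0,-0.003,0,0,0,0],[-0.06,0,-0.005,0,0,0,0],[-0.09,0,-0.008,0,0,0,0],[-0.12,0,-0.01,0,0,0,0],[-0.15,0,-0.013,0,0,0,0],[-0.18,0,-0.016,0,0,0,0],[-0.2,0,-0.017,0,0,0,0],[-0.22,0,-0.019,0,0,0,0],[-0.23,0,-0.02,0,0,0,0]]'; python3 -m crank '[[-0.005,0,0,0,0,0,0],[-0.01,0,0,0,0,0,0],[-0.015,0,-0.001,0,0,0,0],[-0.02,0,-0.002,0,0,0,0]]'; python3 lip.py
```

```text
time: 13.25
tcp_pos: [564.3, -31.4, 174.9]
ee_rot: [0.281, 0.68, -0.258, 0.627]
ft_force: [0.3, -3.0, -4.2]
gripper_width: -0.5
gripper_force: 1.9
time: 13.65
tcp_pos: [564.2, -31.3, 178.4]
ee_rot: [0.28, 0.68, -0.258, 0.627]
ft_force: [-0.1, -2.5, -3.9]
gripper_width: -0.1
gripper_force: 1.9
lip top -160 [201.9 203.7 205.7] 115
lip top 60 [201.8 204.  205.9] 152
```

```bash
cat > chk.py <<'E'
from h import *
import sys
s=r.read_state();print(np.round(s["tcp_pos"],1),np.round(s["ft_force"],1));sys.exit(int(s["ft_force"][2]<-5.7))
E
C='python3 chk.py'
python3 -m crank '[[-0.005,0,0,0,0,0,0],[-0.01,0,-0.001,0,0,0,0]]' >/dev/null && $C && python3 -m crank '[[-0.005,0,0,0,0,0,0],[-0.01,0,-0.001,0,0,0,0]]' >/dev/null && $C && python3 -m crank '[[-0.005,0,0,0,0,0,0],[-0.01,0,-0.001,0,0,0,0]]' >/dev/null && $C && python3 -m crank '[[-0.005,0,0,0,0,0,0],[-0.01,0,-0.001,0,0,0,0]]' >/dev/null && $C && python3 -m crank '[[-0.005,0,0,0,0,0,0],[-0.01,0,-0.001,0,0,0,0]]' >/dev/null && $C && python3 -m crank '[[-0.005,0,0,0,0,0,0],[-0.01,0,-0.001,0,0,0,0]]' >/dev/null && $C
```

```text
[564.2 -31.3 180.5] [ 1.  -2.9 -4.8]
[564.2 -31.3 182.5] [ 0.6 -2.4 -3.7]
[564.2 -31.2 184.6] [ 0.4 -3.1 -4. ]
[564.1 -31.2 186.6] [ 1.6 -1.2 -3.5]
[564.1 -31.2 188.4] [ 0.9 -2.8 -7.1]
```

```bash
python3 -m crank '[[0,0,0,0,0,0,0],[0,0,0,0,0,0,0]]' >/dev/null; python3 chk.py; python3 -m crank '[[0,0,0,0,0,0,0],[0,0,0,0,0,0,0]]' >/dev/null; python3 chk.py
```

```text
[564.1 -31.2 188.5] [ 0.8 -3.  -6.1]
[564.1 -31.2 188.5] [ 1.7 -2.7 -6.1]
```

```bash
python3 -m crank '[[-0.002,0,0,0,0,0,0],[-0.002,0,0,0,0,0,0],[-0.002,0,0,0,0,0,0],[-0.002,0,0,0,0,0,0]]' >/dev/null; python3 chk.py; python3 -m crank '[[0,0,0,0,0,0,0],[0,0,0,0,0,0,0]]' >/dev/null; python3 chk.py;  python3 rel.py 518 18 160 -45 -5
```

```text
[564.1 -31.2 188.8] [ 1.8 -3.3 -7. ]
[564.1 -31.2 188.8] [ 2.9 -2.9 -8.6]
t 15.7 pos [564.1 -31.2 188.8] q [-0.27  0.75 -0.53  2.37  1.72  1.82 -1.43] F [ 2.9 -2.9 -8.6]
shift [ 0.171  0.012 -0.324] turn [ 0.002  0.004 -0.   ]
```

```bash
python3 -m crank '[[0.02,0,0.002,0,0,0,0],[0.06,0,0.005,0,0,0,0],[0.1,0,0.01,0,0,0,0],[0.13,0,0.01,0,0,0,0],[0.13,0,-0.1,0,0,0,0],[0.13,0,-0.2,0,0,0,0],[0.13,0,-0.32,0,0,0,0],[0.13,0,-0.32,0,0,0,0]]'; python3 lip.py; python3 rel.py 470 66 182 -45 -5
```

```text
time: 16.5
tcp_pos: [516.6, 17.7, 167.5]
ee_rot: [0.28, 0.68, -0.257, 0.627]
ft_force: [1.0, -0.4, 0.9]
gripper_width: 0.1
gripper_force: 0.0
lip top -160 [212.1 214.  216.3] 124
lip top 60 [212.  214.  216.3] 154
t 16.55 pos [517.2  16.6 167.6] q [-0.38  0.83 -0.6   2.38  1.56  1.92 -1.54] F [ 0.6  0.  -0.1]
shift [-0.044  0.01  -0.346] turn [0.004 0.003 0.   ]
```

Run:
```python
from ik import *
a=.105;c,s=np.cos(a),np.sin(a)
W=lambda x,y,z:np.array([662+c*x-s*y,-22+s*x+c*y,z])
q0=np.array([-.38,.83,-.6,2.38,1.56,1.92,-1.54])
for phi in(-84,-70):
    q=q0
    for p in((-85,330,230),(-85,330,182),(-85,298,182),(-85,248,182)):
        q,e=ik(W(*p),Rt(phi),q);print(phi,W(*p).round(1),round(e,4),q.round(2))
```

```text
-84 [542.9 297.3 230. ] 0.0 [-1.15  1.03  0.29  1.38  0.74  2.   -0.89]
-84 [542.9 297.3 182. ] 0.0 [-1.14  1.09  0.28  1.37  0.71  1.97 -0.94]
-84 [546.2 265.5 182. ] 0.0 [-1.12  1.07  0.28  1.44  0.72  1.92 -0.96]
-84 [551.5 215.7 182. ] 0.0 [-1.09  1.03  0.29  1.53  0.74  1.85 -0.99]
-70 [542.9 297.3 230. ] 0.0 [-1.03  0.92 -0.04  1.55  1.    2.   -1.04]
-70 [542.9 297.3 182. ] 0.0 [-1.02  0.99 -0.04  1.54  0.98  1.97 -1.09]
-70 [546.2 265.5 182. ] 0.0 [-1.    0.97 -0.04  1.6   0.99  1.94 -1.12]
-70 [551.5 215.7 182. ] 0.0 [-0.96  0.94 -0.03  1.7   1.01  1.88 -1.15]
```

```bash
python3 rel.py 470 170 270 -65 0
```

```text
t 16.55 pos [517.2  16.6 167.6] q [-0.38  0.83 -0.6   2.38  1.56  1.92 -1.54] F [ 0.6  0.  -0.1]
shift [-0.452  0.38  -0.747] turn [ 0.226 -0.052  0.009]
```

```bash
python3 -m crank '[[-0.1,0,-0.1,0,0,0,0],[-0.2,0.05,-0.2,0.05,0,0,0],[-0.3,0.1,-0.3,0.08,-0.01,0,0],[-0.4,0.2,-0.4,0.14,-0.03,0,0],[-0.45,0.28,-0.55,0.19,-0.04,0,0],[-0.45,0.34,-0.68,0.23,-0.05,0,0],[-0.45,0.38,-0.75,0.23,-0.05,0,0],[-0.45,0.38,-0.75,0.23,-0.05,0,0]]'; python3 rel.py 543 325 260 -84 0
```

```text
time: 17.35
tcp_pos: [470.1, 171.5, 270.0]
ee_rot: [0.378, 0.597, -0.386, 0.593]
ft_force: [0.1, 0.0, -0.4]
gripper_width: 0.0
gripper_force: 0.0
t 17.35 pos [470.1 171.5 270. ] q [-0.8   0.72 -0.36  1.96  1.06  2.04 -1.27] F [ 0.1  0.  -0.4]
shift [ 0.041  0.652 -0.545] turn [0.207 0.002 0.008]
```

```bash
python3 -m crank '[[0,0.1,-0.1,0.04,0,0,0],[0,0.2,-0.2,0.08,0,0,0],[0,0.3,-0.3,0.12,0,0,0],[0,0.4,-0.4,0.16,0,0,0],[0,0.5,-0.5,0.2,0,0,0],[0.02,0.6,-0.54,0.21,0,0,0],[0.04,0.65,-0.54,0.21,0,0,0],[0.04,0.65,-0.54,0.21,0,0,0]]'; python3 rel.py 543 305 182 -84 0
```

```text
time: 18.15
tcp_pos: [544.4, 319.9, 259.1]
ee_rot: [0.47, 0.525, -0.481, 0.522]
ft_force: [0.3, -0.4, -1.5]
gripper_width: 0.0
gripper_force: 0.0
t 18.15 pos [544.4 319.9 259.1] q [-1.18  1.02  0.33  1.33  0.74  2.04 -0.82] F [ 0.3 -0.4 -1.5]
shift [ 0.386 -0.009  0.07 ] turn [-0.005  0.005  0.009]
```

```bash
python3 -m crank '[[0.1,0,0,0,0,0,0],[0.2,0,0,0,0,0,0],[0.3,0,0.03,0,0,0,0],[0.385,-0.01,0.06,0,0,0,0],[0.385,-0.01,0.06,0,0,0,0]]'; python3 rel.py 551.5 215.7 182 -84 0
python3 - <<'E'
from h import *
f=r.grab_frame('scene');im=f['image'][60:300,220:460];cv2.imwrite('pics/a2.png',cv2.resize(im,None,fx=2.4,fy=2.4)[:,:,::-1])
E
```

```text
time: 18.65
tcp_pos: [540.9, 307.0, 180.7]
ee_rot: [0.469, 0.525, -0.481, 0.522]
ft_force: [0.5, 0.4, -1.0]
gripper_width: 0.1
gripper_force: 0.0
t 18.65 pos [540.9 307.  180.7] q [-1.16  1.11  0.31  1.35  0.69  1.98 -0.9 ] F [ 0.5  0.4 -1. ]
shift [-0.003  0.008  0.46 ] turn [-0.005  0.005  0.01 ]
```

View pics/a2.png

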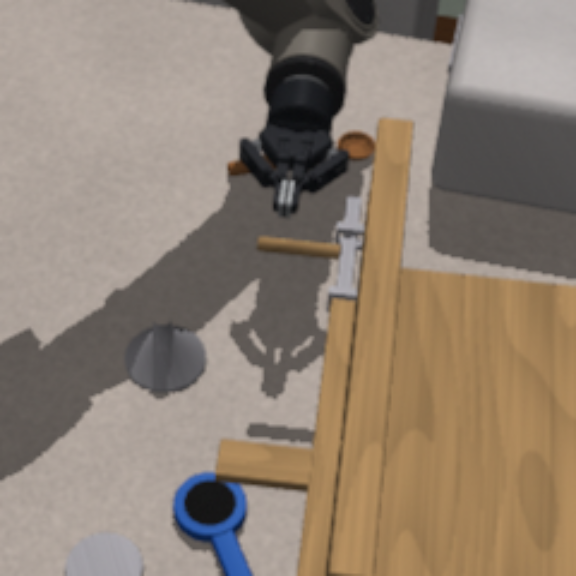

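Fingertips at (287,205) are lined up with the peg at (300,245), with free space around them. Pushing now.

```bash
python3 -m crank '[[0,0,0.05,0,0,0,0],[0,0,0.1,0,0,0,0],[0,0,0.15,0,0,0,0],[0,0,0.2,0,0,0,0],[0,0,0.25,0,0,0,0],[0,0,0.3,0,0,0,0],[0,0,0.35,0,0,0,0],[0,0,0.4,0,0,0,0],[0,0,0.42,0,0,0,0]]'
cat > chk2.py <<'E'
from h import *
import sys
s=r.read_state();print(np.round(s["tcp_pos"],1),np.round(s["ft_force"],1));sys.exit(int(np.linalg.norm(s["ft_force"])>9))
E
C='python3 chk2.py';$C && python3 -m crank '[[0,0,0.005,0,0,0,0],[0,0,0.01,0,0,0,0]]' >/dev/null && $C && python3 -m crank '[[0,0,0.005,0,0,0,0],[0,0,0.01,0,0,0,0]]' >/dev/null && $C && python3 -m crank '[[0,0,0.005,0,0,0,0],[0,0,0.01,0,0,0,0]]' >/dev/null && $C && python3 -m crank '[[0,0,0.005,0,0,0,0],[0,0,0.01,0,0,0,0]]' >/dev/null && $C && python3 -m crank '[[0,0,0.005,0,0,0,0],[0,0,0.01,0,0,0,0]]' >/dev/null && $C && python3 -m crank '[[0,0,0.005,0,0,0,0],[0,0,0.01,0,0,0,0]]' >/dev/null && $C
```

```text
time: 19.6
tcp_pos: [550.0, 224.1, 183.8]
ee_rot: [0.47, 0.525, -0.48, 0.522]
ft_force: [1.5, 3.0, 0.3]
gripper_width: 0.1
gripper_force: 1.3
[550.  224.1 183.8] [1.5 3.  0.3]
[549.9 223.4 183.7] [0.4 2.5 1.8]
[550.1 221.6 183.7] [-0.1  2.7  0.3]
[550.4 219.3 183.7] [0.1 2.3 1. ]
[550.6 217.2 183.7] [-0.6  1.6  1.3]
[550.8 215.3 183.8] [0.5 7.  0.7]
[550.9 214.8 183.6] [-3.3 21.4  2. ]
```

```bash
python3 -m crank '[[0,0,-0.01,0,0,0,0],[0,0,-0.1,0,0,0,0],[0,0,-0.25,0,0,0,0],[0,0,-0.4,0,0,0,0],[0,0,-0.5,0,0,0,0],[0,0,-0.5,0,0,0,0],[0,0,-0.5,0,0,0,0],[0,0,-0.5,0,0,0,0]]'; python3 lip.py
python3 - <<'E'
from h import *
f=r.grab_frame('scene')
for d in r.tip_of("bolt_peg",f)[:1]: print(d["conf"],onz(f,d["xy"],190).round(1))
im=f['image'][60:400,200:480];cv2.imwrite('pics/a3.png',cv2.resize(im,None,fx=1.75,fy=1.75)[:,:,::-1])
E
```

```text
time: 21.6
tcp_pos: [541.4, 311.6, 183.5]
ee_rot: [0.47, 0.525, -0.48, 0.522]
ft_force: [-0.3, -0.4, 0.6]
gripper_width: 0.4
gripper_force: 0.0
lip top -160 [211.8 214.6 216.4] 125
lip top 60 [212.2 214.5 216.6] 163
0.87 [559.3 200.8 190. ]
```

View pics/a3.png

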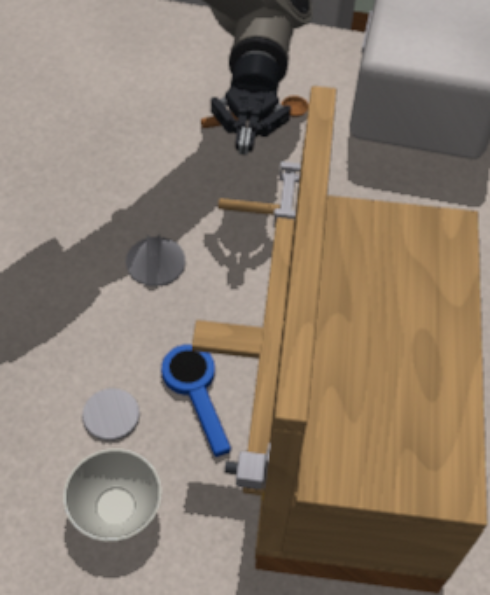

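The peg at (250,207) has moved about 50 mm to home. The sash is still up under the stop at (250,470), the other things are in place and the gripper is clear.

```bash
python3 -c "
from cell import r
print(r.finish_job())"
```

```text
the job is handed in; nothing more can be done
None
```

I raised the sash until the lip seated against the rubber at an estimated 3.5–4.5 N, then slid the bolt to its hard end under the lip; the arm is clear of everything, nothing else was moved, and the job is handed in.

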